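# Make up two sample kits

## Robot

A 7-joint arm with a two-finger parallel gripper is mounted at the origin on a cart in front of the work surface, level with it; the furniture and walls round the work are solid. World frame = base frame: x ahead of the robot, y to its left, z up, the work surface at z = 0. Lengths are in mm, angles in rad, forces in N, time in s.
With the tool pointing down it reaches from about 400 to 925 mm from the base axis. Payload 5.6 kg.
Tool frame: the origin (TCP) lies midway between the tips of the shut fingers; the grasp point (between the pads) lies 19 mm behind it (r.grip_point_offset is the z of the grasp point in the tool frame, in mm); z points along the fingers, y is the direction in which the jaws open and shut (so a half turn about z gives the same grasp; the last joint's range is limited). The gripper opens to 85 mm and grips with 20 to 120 N. Pads are 22 mm wide; open, the fingers measure 114 mm over their backs; the gripper's body (76 mm by 85 mm) begins 54 mm behind the grasp point. The pads swing forward as they close: fully open they stand 13 mm farther back than shut.
Start: joints at [-1.158, 0.468, -0.012, 1.603, 0.006, 1.071, -0.056], TCP at [286.157, 583.629, 231.29] pointing down, gripper open.
Joint ranges: [-2.53, 2.53], [-0.31, 2.02], [-1.57, 1.55], [0.28, 2.44], [-1.29, 4.43], [0.15, 1.84], [-2.92, 2.92]. Speed limits (rad/s): [2.57, 2.57, 3.14, 3.14, 3.14, 3.14, 3.14].

## Interface

Orientations are given as a unit quaternion [w, x, y, z].
In Python, from station import r gives the robot as it stands.
- The arm moves only by the shell command python3 -m pendant 'ROWS' [OPENING] [FORCE]. ROWS is JSON, one flat list of numbers, 4 for each row, row after row: the shift along the tool's x, y, z in cm, then the turn about the tool's z in rad. A call has 1 to 12 rows; each row shifts and turns the commanded pose from where the row before left it, along the tool's axes as they then stand; what a row does not reach is not made up. A row lasts 1/10 s, in which the tool goes at most 50 mm and 8.59 degrees, less where a joint would pass 70% of its speed; a pose out of reach is approached as far as the arm can. A call is refused whole if a number of a shift passes 5 or a number of a turn 0.15, either way. A call with a gripper value outside its range is refused whole. OPENING is the opening, from 0 (shut) to 1 (fully open), set as the call begins (- or left out, the last holds). The fingers move at their own pace and stop on an object; FORCE is the grip in N (left out, the last holds). Time passes only in rows, so rows that do not move let the fingers close. It gives the time, the measured TCP pose, the force and the opening at its end, in the units of the state.
- r.get_state(): the state, without advancing time (a new reading comes with each control period).
- r.read_camera(name): name is "scene" or "top" or "wrist"; returns a dict with "img" (420x560x3 uint8, red, green, blue), "fovy" (degrees; the focal length in pixels is half the picture's height over the tangent of half this angle, whatever the lens; pixels are square), "cx", "cy" (the principal point, pixels), "k1" (the pictures are not rectified: a ray, as slopes to the right and down, at radius r is drawn at 1 + k1 r^2 times it, then the intrinsics apply), "R" (3x3) and "t" (3): a world point X has camera coordinates R X + t. Camera axes: x right, y down, z forward; pixel columns grow to the right and rows downward; lengths in mm; the calibration is good to about 2 mm. A picture is of the moment at which its call begins. There is no depth.
- r.job_done(): hands the job in, once; it reports no verdict.
The state is a dict: "clock": time; "joint_positions": joint angles; "joint_vel": joint speeds; "effort": joint torques, N m; "position": TCP position; "eef_rot": TCP orientation; "contact_force": force on the tool from outside, world axes, zero at the start; "ft_torque": the same for the moment, N m; "grip_width": opening from 0.0 (shut) to 1.0 (fully open).
Only numpy, scipy, OpenCV 4.12 (cv2) and the standard library are available. Lean on these libraries where they do the work, as an engineer would, in place of code of your own. Each camera call takes 0.05 s, during which the arm holds its last target. There are 200 camera calls.

## Task

Make up the two kits in the white trays. The long tray, which has a slot, gets the black marker laid in its slot, the tall slim blue-capped vial in the round well next to its pull tab, and a white vial in its other well; the short tray gets the brown bottle in the well next to its pull tab and the other white vial in its other well. Everything must sit fully down in its recess, vials and bottle upright; leave the slide case, the tape roll and the white funnel where they are.

Things in the scene. Friction and masses are not known exactly. Their poses are not given: they have to be found in the camera images.
- long_tray: Fixed white kit tray, 140 (x) x 196 (y) x 10 mm, plus a flat pull tab (44 mm wide, black dot) 23 mm out at its +y end. Origin: centre of its underside, z up. Recesses 6 mm deep (floors 4 mm above the worktop): round wells of 50 mm diameter centred at tray x -32, y +45 mm (tab end) and x -32, y -45 mm; a slot 34 (x) by 160 (y) mm centred at x +40, y 0 mm.
- short_tray: Fixed white kit tray without a slot, 80 (x) x 170 (y) x 10 mm, plus a flat pull tab (44 mm wide, black dot) 23 mm out at its +y end. Origin: centre of its underside, z up. Two round wells of 50 mm diameter, 6 mm deep (floors 4 mm above the worktop), centred at tray x 0, y +45 mm (tab end) and x 0, y -45 mm.
- white_vial_1: Moulded white strip vial with white snap cap, 36x34x90 mm, standing upright, 22 g: round body 31 mm across up to 78 mm, then the cap, 34 mm across. Origin: centre of its underside (the vial's axis lies 1 mm to +x of it), z up along the vial. The two white vials are alike and interchangeable.
- white_vial_2: Moulded white strip vial with white snap cap, 36x34x90 mm, standing upright, 22 g: round body 31 mm across up to 78 mm, then the cap, 34 mm across. Origin: centre of its underside (the vial's axis lies 1 mm to +x of it), z up along the vial. The two white vials are alike and interchangeable.
- blue_vial: Tall slim vial with a blue cap, 33x31x104 mm, standing upright, 22 g: round body 28 mm across up to 92 mm, then the cap, 31 mm across. Origin: centre of its underside (the axis lies 1 mm to +x of it), z up along the vial.
- brown_bottle: Small brown bottle with a black cap, 33x34x92 mm, standing upright, 70 g: round body 33 mm across up to about 50 mm height, then shoulders narrowing to the cap, which is 22 mm across from 74 to 92 mm height. Origin: centre of its underside, z up along the bottle.
- marker: Black marker lying flat, 14 (x) x 140 (y) x 16 (z) mm, 16 g, 14 mm wide across the barrel and 14 mm high where it can be gripped. Origin: centre of its underside, y along the barrel, z up. Either end may point to the tab.
- slide_case: Bystander, stays where it is: flat black case, 88 (x) x 53 (y) x 21 mm. Origin: centre of its underside, z up.
- tape_roll: Bystander, stays where it is: roll of white tape lying flat, 52x54x13 mm. Origin: centre of its underside, z up.
- funnel: Bystander, stays where it is: white moulded funnel standing mouth down, 45x45x45 mm. Origin: centre of its underside, z up.
Mind the look-alikes: they are no part of the job. What is shaped like the white_vial_2 but pink or yellow is not meant.

How it is judged (in metres and radians):
At the end, for the whole second after the job is handed in: Marker flat in the long tray's slot; blue-capped vial in its tab-end well, a white vial in its other; brown bottle in the short tray's tab-end well, a white vial in its other. Each within 15 mm of centre (marker 18 mm lengthwise), base under 7.5 mm up, tilt under 0.1 rad, at rest (x of marker in the frame of long_tray between 0.025 and 0.055 m and y of marker in the frame of long_tray between -0.018 and 0.018 m and z of marker in the frame of long_tray between 0 and 0.0075 m and angle between each of marker, blue_vial, brown_bottle's own z axis and vertical below 0.1 rad and x of blue_vial in the frame of long_tray between -0.047 and -0.017 m and y of blue_vial in the frame of long_tray between 0.03 and 0.06 m and z of blue_vial in the frame of long_tray between 0 and 0.0075 m and x of brown_bottle in the frame of short_tray between -0.015 and 0.015 m and y of brown_bottle in the frame of short_tray between 0.03 and 0.06 m and z of brown_bottle in the frame of short_tray between 0 and 0.0075 m and (((x of white_vial_1 in the frame of long_tray between -0.047 and -0.017 m and y of white_vial_1 in the frame of long_tray between -0.06 and -0.03 m and z of white_vial_1 in the frame of long_tray between 0 and 0.0075 m and angle between white_vial_1's own z axis and vertical below 0.1 rad) and (x of white_vial_2 in the frame of short_tray between -0.015 and 0.015 m and y of white_vial_2 in the frame of short_tray between -0.06 and -0.03 m and z of white_vial_2 in the frame of short_tray between 0 and 0.0075 m and angle between white_vial_2's own z axis and vertical below 0.1 rad)) or ((x of white_vial_2 in the frame of long_tray between -0.047 and -0.017 m and y of white_vial_2 in the frame of long_tray between -0.06 and -0.03 m and z of white_vial_2 in the frame of long_tray between 0 and 0.0075 m and angle between white_vial_2's own z axis and vertical below 0.1 rad) and (x of white_vial_1 in the frame of short_tray between -0.015 and 0.015 m and y of white_vial_1 in the frame of short_tray between -0.06 and -0.03 m and z of white_vial_1 in the frame of short_tray between 0 and 0.0075 m and angle between white_vial_1's own z axis and vertical below 0.1 rad))) and angle between the y axis of marker and the y axis of long_tray, either way round below 0.2 rad and linear speed of each of white_vial_1, white_vial_2, blue_vial, brown_bottle, marker below 0.02 m/s and angular speed of each of white_vial_1, white_vial_2, blue_vial, brown_bottle, marker below 0.2 rad/s); the robot touches nothing.
It fails at once if The slide case was moved more than 20 mm (distance of slide_case from where it was at the start of the episode above 0.02 m).
It fails at once if The tape roll was moved more than 20 mm (distance of tape_roll from where it was at the start of the episode above 0.02 m).
It fails at once if The funnel was moved more than 20 mm (distance of funnel from where it was at the start of the episode above 0.02 m).
It also fails if it takes over 115 s, if anything falls off the work surface, if the arm or the gripper's body presses on something with over 40 N, if the wrist force passes 120 N, or if a joint passes its speed limit or range.

## Working session

There is one attempt and no reset: what is moved stays moved. The work goes in short steps, Python scripts to look and compute and a shell command to move; the robot and the scene stay as the last step left them, time stands still between calls to the robot, and variables do not carry over. Pictures are saved under pics/ and viewed, about 12 in all and at most 16, crops included, and the job is handed in when it is done.

```bash
ls; mkdir -p pics
cat > h.py <<'E'
import numpy as np, cv2
from station import r
def grab(n,f=None):
    c=r.read_camera(n)
    if f: cv2.imwrite(f,c["img"][:,:,::-1])
    return c
def ray(c,u,v):
    f=c["img"].shape[0]/2/np.tan(np.radians(c["fovy"]/2))
    K=np.array([[f,0,c["cx"]],[0,f,c["cy"]],[0,0,1.]])
    p=cv2.undistortPoints(np.array([[[u,v]]],float),K,np.array([c["k1"],0,0,0,0.]))[0,0]
    R=np.array(c["R"]);t=np.array(c["t"])
    return -R.T@t, R.T@np.array([p[0],p[1],1.])
def onz(c,u,v,z):
    o,d=ray(c,u,v); return (o+d*(z-o[2])/d[2]).round(1)
def proj(c,X):
    f=c["img"].shape[0]/2/np.tan(np.radians(c["fovy"]/2))
    q=np.array(c["R"])@np.array(X,float)+np.array(c["t"]); a=q[:2]/q[2]; a=a*(1+c["k1"]*(a@a))
    return (a*f+[c["cx"],c["cy"]]).round(1)
def delta(X,yaw=None):
    """tool-frame shift (cm) from the current TCP to world X (mm)"""
    s=r.get_state(); w,x,y,z=s["eef_rot"]
    from scipy.spatial.transform import Rotation as Ro
    R=Ro.from_quat([x,y,z,w]).as_matrix()
    return (R.T@(np.array(X)-np.array(s["position"]))/10).round(2), R.round(3)
E
python3 - <<'E'
from h import *
for n in("scene","top","wrist"):
    c=grab(n,f"pics/{n}0.png"); print(n,c["fovy"],c["cx"],c["cy"],c["k1"],-np.array(c["R"]).T@np.array(c["t"]))
print(r.get_state(),delta([0,0,0])[1])
E
```

```text
pics
scene 43.70056678626984 283.43968149841623 217.9725663425442 -0.07826590972769468 [-164.99326954 -625.37826379  934.19669792]
top 53.10958255597372 279.2486427807179 207.7060343269747 -0.0819334156702955 [368.44560308 -22.09826966 967.9661736 ]
wrist 70.93069274344197 277.2343551006762 210.22716426779027 -0.030025083136562623 [218.90977909 615.6009253  372.51975722]
{'clock': 0.15, 'joint_positions': array([-1.15799343,  0.46819379, -0.01157884,  1.60339622,  0.00602491,
        1.07139873, -0.05628339]), 'joint_vel': array([-0.00036134, -0.00150413,  0.00018933, -0.00193399,  0.00100188,
       -0.00018707,  0.00169834]), 'effort': array([ 9.90872686e-04, -5.32795072e+01,  2.16911238e-02, -2.51555479e+01,
        1.14220238e-02,  5.59444365e-03, -6.73550900e-06]), 'position': array([286.00943471, 583.22667657, 230.55145016]), 'eef_rot': array([-8.67229629e-05,  2.25961943e-01,  9.74135892e-01, -6.75928911e-04]), 'contact_force': array([-0.20544068,  0.63639119,  0.51828325]), 'ft_torque': array([0.02856259, 0.00995457, 0.03248954]), 'grip_width': 0.9991929374507349} [[-0.898  0.44  -0.   ]
 [ 0.44   0.898 -0.001]
 [-0.    -0.001 -1.   ]]
```

View pics/scene0.png

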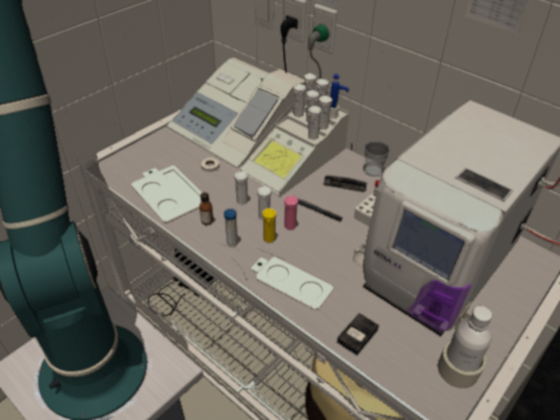

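View pics/top0.png

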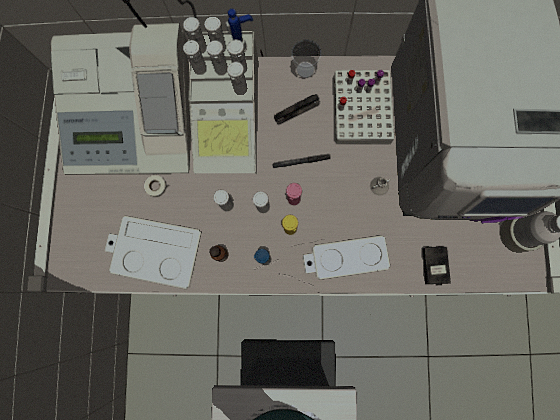

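The top view (up = +x, left = +y) shows the long tray at (155,250) with its tab left, the short tray at (347,257) with its tab left, white vials at (222,198) and (261,200), pink at (293,193), yellow at (289,224), brown at (219,253) and blue at (263,255). There are two dark bars, (302,160) and (297,108), that could be the marker. I'll enlarge this and measure.

Run:
```python
from h import *
c=grab("top"); im=c["img"][:,:,::-1]
cv2.imwrite("pics/crop1.png",cv2.resize(im[75:295,95:400],None,fx=2.6,fy=2.6,interpolation=cv2.INTER_CUBIC))
s=grab("scene");cv2.imwrite("pics/crop2.png",cv2.resize(s["img"][140:310,120:390,::-1],None,fx=2.9,fy=2.9,interpolation=cv2.INTER_CUBIC))
for n,u,v,z in [("thinbar a",273,163,14),("thinbar b",330,157,14),("thick a",276,120,20),("thick b",319,97,20),("w1",222,198,90),("w2",261,200,90),("blue",263,255,104),("brown",219,253,92),("edge",300,292,0),("pink",293,191,90),("yel",289,223,90),("tape",155,186,10),("funnel",380,185,30),("case",435,265,21)]: print(n,onz(c,u,v,z))
hsv=cv2.cvtColor(im,cv2.COLOR_BGR2HSV)
m=((hsv[...,1]<28)&(hsv[...,2]>150)).astype(np.uint8); m[:205]=0; m[296:]=0
for k in cv2.findContours(m,cv2.RETR_CCOMP,cv2.CHAIN_APPROX_NONE)[0]:
    if cv2.contourArea(k)>150:
        (u,v),(w,h),a=cv2.minAreaRect(k); print("white",round(u,1),round(v,1),round(w),round(h),round(a,1),cv2.contourArea(k),onz(c,u,v,10), [onz(c,*p,10)[:2].tolist() for p in cv2.boxPoints(((u,v),(w,h),a))])
```

```text
thinbar a [658.2  25.8  14. ]
thinbar b [ 672.3 -108.9   14. ]
thick a [764.   19.2  20. ]
thick b [822.9 -85.   20. ]
w1 [557.5 131.3  90. ]
w2 [552.9  47.1  90. ]
blue [434.5  40.4 104. ]
brown [439.2 133.8  92. ]
edge [358.9 -36.9   0. ]
pink [572.4 -21.4  90. ]
yel [503.1 -12.8  90. ]
tape [604.6 307.8  10. ]
funnel [ 600.  -220.6   30. ]
case [ 418.  -339.2   21. ]
white 554.0 257.5 35 10 90.0 296.5 [ 433.2 -624.7   10. ] [[473.8, -616.8], [473.6, -641.4], [392.9, -632.8], [393.3, -608.5]]
white 345.8 257.9 34 84 81.9 2524.0 [ 435.3 -140.8   10. ] [[460.0, -41.6], [487.0, -231.3], [410.6, -239.3], [384.3, -52.1]]
white 150.4 250.4 89 60 11.8 4715.0 [451.  309.5  10. ] [[403.3, 426.6], [541.5, 407.5], [498.3, 193.8], [364.5, 216.9]]
white 42.1 237.5 11 66 5.9 576.5 [479.4 580.7  10. ] [[401.8, 595.2], [561.6, 595.0], [558.8, 566.6], [399.7, 567.5]]
```

View pics/crop1.png

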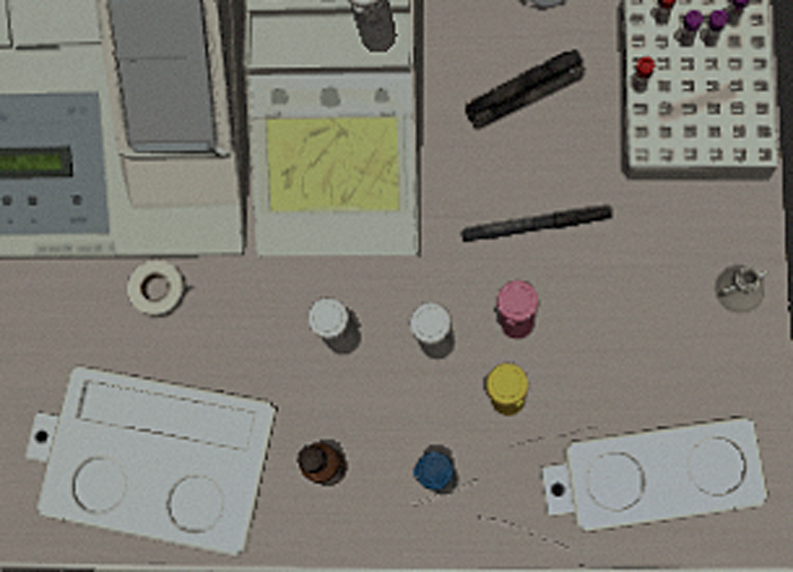

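View pics/crop2.png

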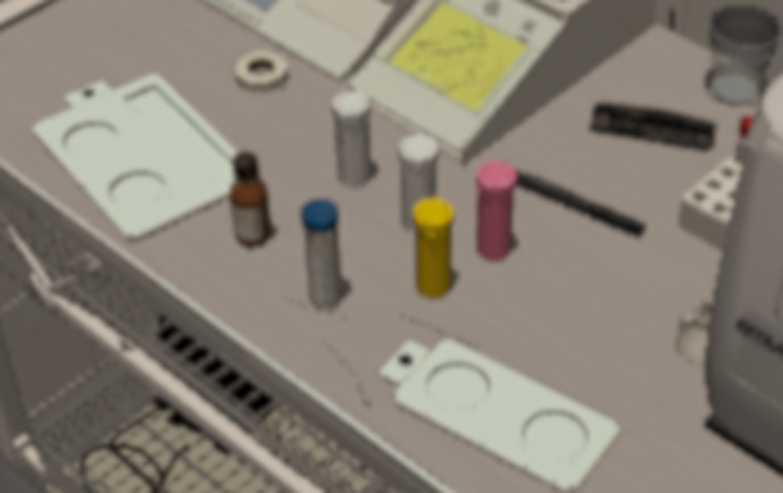

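The thin bar at (302,160), about 136 × 14 mm, fits the marker. The thick bar at (297,108) is 26 mm wide and doesn't. The two white-capped vials at (221,197) and (261,199) are the white ones; the pink and yellow ones are look-alikes. Crops 1 and 2 confirm all of this. Next I'll measure these in world coordinates.

```bash
cat > meas.py <<'E'
from h import *
from scipy.spatial.transform import Rotation as Ro
def world(c,k,z): return np.array([onz(c,float(u),float(v),z)[:2] for u,v in k.reshape(-1,2)],np.float32)
def trays(c):
    hsv=cv2.cvtColor(c["img"],cv2.COLOR_RGB2HSV)
    m=((hsv[...,1]<35)&(hsv[...,2]>145)).astype(np.uint8); m[:205]=0;m[296:]=0
    m=cv2.morphologyEx(m,cv2.MORPH_CLOSE,np.ones((7,7)));m=cv2.morphologyEx(m,cv2.MORPH_OPEN,np.ones((23,23)))
    out=[]
    for k in cv2.findContours(m,cv2.RETR_EXTERNAL,cv2.CHAIN_APPROX_NONE)[0]:
        p=world(c,k,10); (x,y),(w,h),a=cv2.minAreaRect(p)
        b=cv2.boxPoints(((x,y),(w,h),a)); e=max([b[1]-b[0],b[2]-b[1]],key=np.linalg.norm); e=e/np.linalg.norm(e)*np.sign(e[1])
        out.append((np.array([x,y]),e,(w,h)))
    return out
E
python3 - <<'E'
from meas import *
c=grab("top")
for o,e,s in trays(c):
    ex=np.array([e[1],-e[0]])
    W=lambda x,y:(o+x*ex+y*e).round(1).tolist()
    print(o,e,s,"ang",np.arctan2(e[1],e[0]))
    print("long:",W(-32,45),W(-32,-45),W(40,0)," short",W(0,45),W(0,-45))
for n,u,v in[("L tab",133.5,261.9),("L other",170.4,268.5),("slot",159.2,234.2),("S tab",331.9,260),("S oth",370.8,253.8)]: print(n,onz(c,u,v,7))
hsv=cv2.cvtColor(c["img"],cv2.COLOR_RGB2HSV)
def blob(name,m,box,z):
    u0,v0,u1,v1=box; q=np.zeros_like(m,np.uint8); q[v0:v1,u0:u1]=m[v0:v1,u0:u1]
    k=max(cv2.findContours(q,cv2.RETR_EXTERNAL,cv2.CHAIN_APPROX_NONE)[0],key=cv2.contourArea)
    print(name,cv2.minEnclosingCircle(k),cv2.minAreaRect(world(c,k,z)))
blob("w1",hsv[...,2]>165,(208,180,236,206),90)
blob("w2",hsv[...,2]>165,(248,180,276,207),90)
blob("blue",(hsv[...,1]>110)&(hsv[...,0]>95),(248,240,280,270),104)
blob("brown cap",hsv[...,2]<60,(206,240,226,263),92)
blob("marker",hsv[...,2]<75,(265,148,338,172),13)
E
```

```text
[ 436.96759033 -148.75820923] [-0.13944677  0.9902296 ] (77.16974639892578, 172.83702087402344) ang 1.7106991
long: [399.0, -108.7] [411.6, -197.8] [476.6, -143.2]  short [430.7, -104.2] [443.2, -193.3]
[450.48205566 307.06747437] [0.18135753 0.98341715] (206.55189514160156, 136.9049835205078) ang 1.3884296
long: [427.2, 357.1] [410.9, 268.6] [489.8, 299.8]  short [458.6, 351.3] [442.3, 262.8]
L tab [424.1 349.5   7. ]
L other [409.8 261.    7. ]
slot [489.3 291.7   7. ]
S tab [ 430.7 -109.4    7. ]
S oth [ 444.7 -198.2    7. ]
w1 ((220.60000610351562, 197.0), 6.896472930908203) ((559.75, 134.64999389648438), (28.49999237060547, 26.5), 90.0)
w2 ((259.91583251953125, 198.75743103027344), 6.962995529174805) ((555.1500244140625, 50.30000305175781), (28.000003814697266, 26.29998779296875), 90.0)
blue ((261.4666748046875, 256.0), 7.533425331115723) ((433.4619140625, 42.51219177246094), (27.772804260253906, 27.488277435302734), 45.69023895263672)
brown cap ((218.2989959716797, 252.84674072265625), 9.147273063659668) ((439.13421630859375, 137.00537109375), (33.6861686706543, 31.836528778076172), 1.5586590766906738)
marker ((301.0, 160.5), 28.74466323852539) ((663.749755859375, -40.60974884033203), (14.160897254943848, 135.97650146484375), 9.579891204833984)
```

Measured: w1 ≈ (558,132), w2 ≈ (554,48), blue ≈ (434,41), brown ≈ (439,134), marker ≈ (664,-41). The tray wells are known to about 5 mm. I'll go over w1 first and look at the trays through the wrist camera on the way.

```bash
python3 -m pendant '[-4,-2.6,0,0,-4,-2.6,0,0,-4,-2.6,0,0,-4,-2.6,0,0,-4,-2.6,0,0,-4,-2.6,0,0,0,0,0,0,0,0,0,0]' 1 40
python3 - <<'E'
from h import *
c=grab("wrist","pics/wr1.png"); print(delta([558,132,231]), [proj(c,[x,y,7]) for x,y in((425,352),(410,263),(489,293))])
E
```

```text
clock: 1.1
position: [433.7, 336.9, 231.5]
eef_rot: [0.0, 0.227, 0.974, 0.0]
contact_force: [-0.5, 0.5, 0.8]
grip_width: 1.0
(array([-20.34, -13.01,   0.03]), array([[-0.898,  0.44 , -0.   ],
       [ 0.44 ,  0.898,  0.001],
       [ 0.   ,  0.001, -1.   ]])) [array([285.1, 170.7]), array([217.1, 191. ]), array([266.1, 233.1])]
```

View pics/wr1.png

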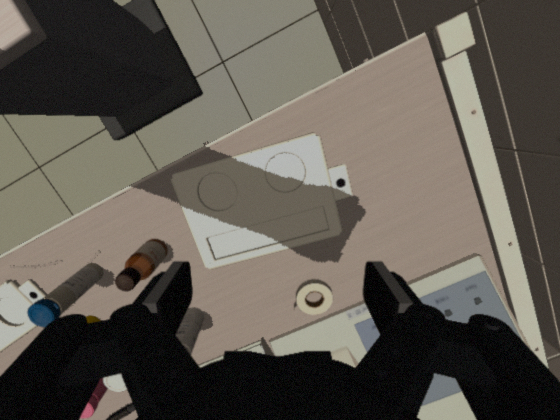

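The wrist view shows the long tray's wells at (285,172) and (217,191) and the slot centre at (269,233), within about 3 px of my estimates. I'm continuing to w1.

```bash
python3 -m pendant '[-4,-2.6,0,0,-4,-2.6,0,0,-4,-2.6,0,0,-4,-2.6,0,0,-4.3,-2.6,0,0,0,0,0,0,0,0,0,0]' 0.75
python3 - <<'E'
from h import *
c=r.read_camera
c=grab("wrist","pics/wr2.png"); print(delta([558,132,231])); print([proj(c,[x,y,z]) for x,y,z in((558,132,90),(559,134,0),(554,48,90),(434,41,104),(439,134,92),(431,-107,7),(444,-196,7))])
E
```

```text
clock: 1.85
position: [557.9, 132.8, 231.0]
eef_rot: [-0.0, 0.226, 0.974, 0.0]
contact_force: [-0.4, 1.1, -0.3]
grip_width: 0.751
(array([-0.17, -0.17, -0.01]), array([[-0.899,  0.438, -0.001],
       [ 0.438,  0.899,  0.001],
       [ 0.001,  0.   , -1.   ]]))
[array([276.8, 199.5]), array([278.5, 181.6]), array([201.7, 230.9]), array([123. , 125.7]), array([219.7,  82.4]), array([ 64.4, 176.2]), array([ 18.5, 214.2])]
```

View pics/wr2.png

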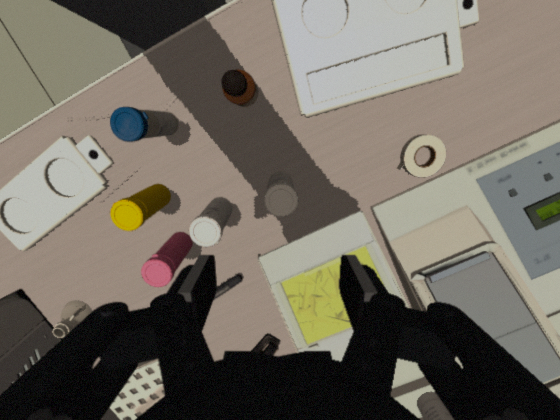

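Wrist view caps: w1 (281,196), w2 (208,229), blue (129,124), brown (234,80). The short tray's wells are at (66,177) and (17,215). The brown estimate was off, so I'm recomputing these from this view.

Run:
```python
from h import *
c=grab("wrist")
for n,u,v,z in(("w1",281,196,90),("w2",208,229,90),("blue",129,124,104),("brown",234,80,92),("St",66,177,8),("So",17,215,8),("Lt",408,-2,8),("Lo",325,13,8),("slot",379,70,8)): print(n,onz(c,u,v,z))
t=grab("top")
for n,u,v,z in(("brown",95+313/2.6,75+461/2.6,92),("blue",95+434/2.6,75+466/2.6,104)): print("top",n,onz(t,u-.3,v-.3,z))
s=grab("scene")
for n,u,v,z in(("brown",120+246/2.9,140+158/2.9,92),("blue",120+320/2.9,140+210/2.9,104),("w1",120+351/2.9,140+103/2.9,90),("w2",120+418/2.9,140+147/2.9,90)): print("scene",n,onz(s,u-.3,v-.3,z))
```

```text
w1 [555.9 138.8  90. ]
w2 [554.6  56.5  90. ]
blue [434.7  47.9 104. ]
brown [442.1 147.5  92. ]
St [ 432.9 -103.7    8. ]
So [ 444.3 -196.3    8. ]
Lt [435.9 350.6   8. ]
Lo [410.7 263.2   8. ]
slot [490.2 296.    8. ]
top brown [441.3 142.1  92. ]
top blue [436.7  43.3 104. ]
scene brown [442.9 144.1  92. ]
scene blue [431.4  42.6 104. ]
scene w1 [556.7 132.7  90. ]
scene w2 [553.1  48.8  90. ]
```

```bash
python3 -m pendant '[0,0.2,4,0,0,0,4,0,0,0,4,0,0,0,4,0,0,0,2.5,0,0,0,1.2,0,0,0,0,0,0,0,0,0]' 0.75 
python3 -m pendant '[0,0,0,0,0,0,0,0,0,0,0,0,0,0,0,0,0,0,0,0,0,0,0,0,0,0,0,0]' 0.2 35
python3 -m pendant '[0,0,-1,0,0,0,-3,0,0,0,-4,0,0,0,-4,0,0,0,-4,0,0,0,-4,0,0,0,0,0]'
python3 - <<'E'
from h import *
print(delta([410.5,263,231]),delta([431,-106,231])[0])
E
```

```text
clock: 2.85
position: [559.5, 134.7, 35.4]
eef_rot: [0.001, 0.226, 0.974, 0.001]
contact_force: [0.7, -0.3, 0.5]
grip_width: 0.75
clock: 3.55
position: [559.7, 134.1, 35.7]
eef_rot: [0.001, 0.226, 0.974, 0.001]
contact_force: [-1.1, -0.1, 6.8]
grip_width: 0.357
clock: 4.25
position: [562.0, 134.4, 241.1]
eef_rot: [0.005, 0.226, 0.974, 0.003]
contact_force: [0.3, 0.2, 0.5]
grip_width: 0.356
(array([19.27,  4.86,  0.89]), array([[-0.898,  0.441,  0.011],
       [ 0.441,  0.898,  0.004],
       [-0.008,  0.008, -1.   ]])) [  1.17 -27.36   0.77]
```

Gripped at 0.356 (about 30 mm), which fits. Carrying w1 to the long tray's non-tab well.

```bash
python3 -m pendant '[3.9,0.97,0,0,3.9,0.97,0,0,3.9,0.97,0,0,3.9,0.97,0,0,3.7,0.97,0,0,0,0,0,0,0,0,4,0,0,0,4,0,0,0,4,0,0,0,3.5,0,0,0,0,0,0,0,0,0]'
python3 - <<'E'
from h import *
c=grab("wrist","pics/wr3.png"); print(delta([410.5,263,40]),proj(c,[410.5,263,10]))
for dx,dy in((25,0),(-25,0),(0,25),(0,-25)): print(proj(c,[410.5+dx,263+dy,10]))
E
```

```text
clock: 5.45
position: [407.1, 261.9, 79.5]
eef_rot: [-0.0, 0.226, 0.974, -0.0]
contact_force: [-0.2, 0.4, -0.0]
grip_width: 0.349
(array([-0.22,  0.15,  4.05]), array([[-0.898,  0.441,  0.001],
       [ 0.441,  0.898,  0.001],
       [-0.001,  0.001, -1.   ]])) [281.1 226.1]
[295.  252.9]
[266.3 197.5]
[311.  212.3]
[252.  239.4]
```

View pics/wr3.png

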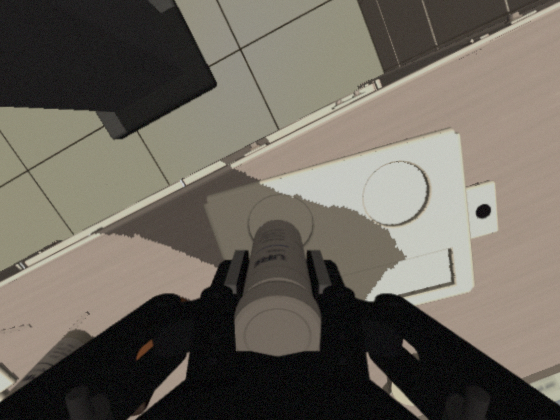

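The well centre is at about (281,225), as predicted (281,226), and the vial is upright and laterally aligned. Lowering.

```bash
python3 -m pendant '[-0.2,0.1,1,0,0,0,1.2,0,0,0,1,0,0,0,0.5,0,0,0,0.2,0,0,0,0,0,0,0,0,0]'
python3 -m pendant '[0,0,0,0,0,0,0,0,0,0,0,0,0,0,0,0]' 0.65
python3 -m pendant '[0,0,-1,0,0,0,-3,0,0,0,-4,0,0,0,-4,0,0,0,-4,0,0,0,-4,0,0,0,0,0]'
python3 - <<'E'
from h import *
c=grab("wrist","pics/wr4.png"); print(delta([554,51,231]))
E
```

```text
clock: 6.2
position: [409.2, 262.5, 40.3]
eef_rot: [0.0, 0.226, 0.974, 0.0]
contact_force: [-0.2, -0.4, -0.3]
grip_width: 0.355
clock: 6.6
position: [409.1, 262.4, 40.4]
eef_rot: [0.0, 0.226, 0.974, 0.0]
contact_force: [-0.1, 1.0, 0.2]
grip_width: 0.65
clock: 7.3
position: [411.7, 264.2, 246.5]
eef_rot: [0.004, 0.226, 0.974, 0.005]
contact_force: [-0.8, -0.3, 0.1]
grip_width: 0.649
(array([-22.23, -12.74,   1.26]), array([[-0.898,  0.44 ,  0.006],
       [ 0.44 ,  0.898,  0.004],
       [-0.003,  0.006, -1.   ]]))
```

View pics/wr4.png

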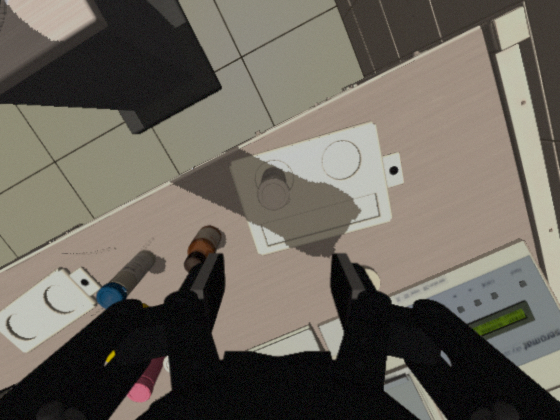

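w1 stands in its well (272,185). Next, w2.

```bash
python3 -m pendant '[-3.7,-2.12,0,0,-3.7,-2.12,0,0,-3.7,-2.12,0,0,-3.7,-2.12,0,0,-3.7,-2.12,0,0,-3.7,-2.12,0,0,0,0,0,0,0,0,4,0,0,0,4,0,0,0,0,0,0,0,0,0]'
python3 - <<'E'
from h import *
c=grab("wrist"); print(delta([554,51,35]))
im=cv2.resize(c["img"][100:420,100:460,::-1],None,fx=1.6,fy=1.6); cv2.imwrite("pics/wr5.png",im); print(proj(c,[554,51,90]))
E
```

```text
clock: 8.45
position: [551.7, 50.7, 160.0]
eef_rot: [-0.001, 0.226, 0.974, -0.0]
contact_force: [0.4, -0.2, 0.1]
grip_width: 0.644
(array([-0.08,  0.06, 12.64]), array([[-0.898,  0.44 ,  0.001],
       [ 0.44 ,  0.898,  0.   ],
       [-0.001,  0.001, -1.   ]]))
[279.5 225.2]
```

View pics/wr5.png

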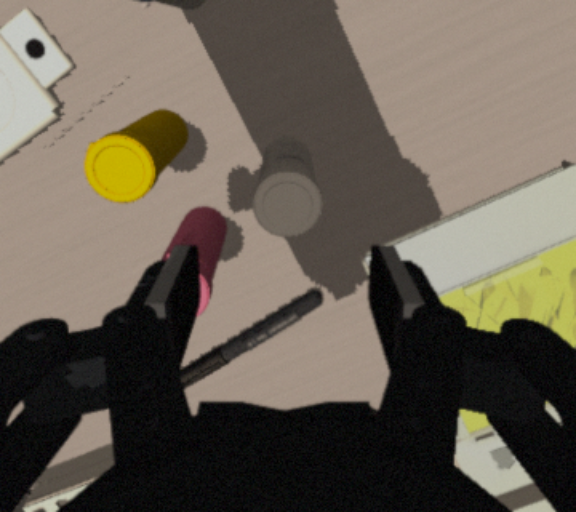

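w2's cap is at full-image (280,227), as predicted (279.5,225). The left finger clears the pink vial by about 18 mm, so I'm descending.

```bash
python3 -m pendant '[0,0,4,0,0,0,4,0,0,0,3,0,0,0,1.5,0,0,0,0,0,0,0,0,0]' 
python3 -m pendant '[0,0,0,0,0,0,0,0,0,0,0,0,0,0,0,0,0,0,0,0,0,0,0,0]' 0.2 35
python3 -m pendant '[0,0,-1,0,0,0,-3,0,0,0,-4,0,0,0,-4,0,0,0,-4,0,0,0,-4,0,0,0,0,0]'
python3 - <<'E'
from h import *
print(delta([444,-196,231]))
E
```

```text
clock: 9.1
position: [553.9, 50.6, 37.1]
eef_rot: [0.001, 0.226, 0.974, 0.001]
contact_force: [0.7, -0.2, 0.8]
grip_width: 0.65
clock: 9.7
position: [553.8, 50.6, 37.1]
eef_rot: [0.001, 0.226, 0.974, 0.001]
contact_force: [-0.5, 0.8, 8.0]
grip_width: 0.356
clock: 10.4
position: [555.7, 50.5, 242.0]
eef_rot: [0.005, 0.226, 0.974, 0.003]
contact_force: [0.2, 0.5, -1.0]
grip_width: 0.358
(array([ -0.83, -27.06,   0.91]), array([[-0.898,  0.441,  0.012],
       [ 0.441,  0.898,  0.003],
       [-0.009,  0.007, -1.   ]]))
```

```bash
python3 -m pendant '[-0.1,-4.5,0,0,-0.1,-4.5,0,0,-0.1,-4.5,0,0,-0.1,-4.5,0,0,-0.1,-4.5,0,0,-0.1,-4.5,0,0,0,0,0,0,0,0,4,0,0,0,4,0,0,0,4,0,0,0,3.5,0,0,0,0,0]'
python3 - <<'E'
from h import *
c=grab("wrist"); print(delta([444,-196,41.5]))
im=c["img"][100:420,100:460,::-1].copy(); 
cv2.imwrite("pics/wr6.png",cv2.resize(im,None,fx=1.6,fy=1.6)); print((proj(c,[444,-196,10])-100)*1.6,(proj(c,[431,-106,10])-100)*1.6)
E
```

```text
clock: 11.6
position: [435.6, -192.8, 76.6]
eef_rot: [-0.005, 0.226, 0.974, 0.0]
contact_force: [-1.3, 0.7, -0.4]
grip_width: 0.359
(array([-0.71,  0.1 ,  3.74]), array([[-0.898,  0.44 , -0.005],
       [ 0.44 ,  0.898,  0.001],
       [ 0.005, -0.001, -1.   ]]))
[286.24 217.6 ] [454.88 110.24]
```

View pics/wr6.png

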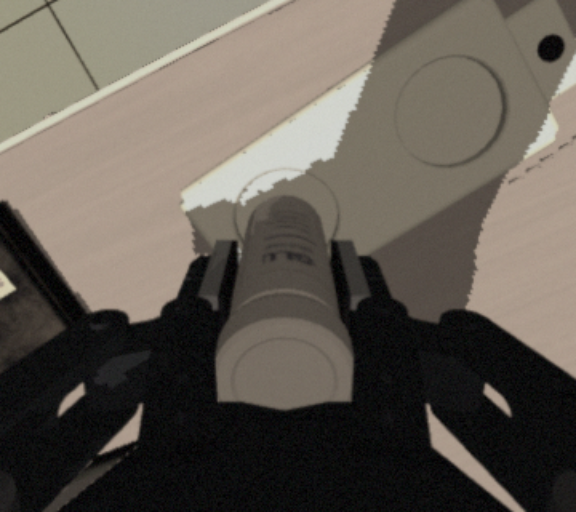

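The well is at crop (286,220), predicted (286,218). Lowering.

```bash
python3 -m pendant '[-0.7,0.1,1,0,0,0,1,0,0,0,1,0,0,0,0.5,0,0,0,0,0,0,0,0,0]'
python3 -m pendant '[0,0,0.1,0,0,0,0,0,0,0,0,0,0,0,0,0,0,0,0,0]' 0.65
python3 -m pendant '[0,0,-1,0,0,0,-3,0,0,0,-4,0,0,0,-4,0,0,0,-4,0,0,0,-4,0,0,0,0,0]'
python3 - <<'E'
from h import *
c=grab("wrist","pics/wr7.png"); print(delta([442,144,231]))
grab("top","pics/top7.png")
E
```

```text
clock: 12.25
position: [445.6, -197.0, 45.4]
eef_rot: [0.0, 0.226, 0.974, 0.0]
contact_force: [0.1, -0.2, 0.0]
grip_width: 0.352
clock: 12.75
position: [445.7, -196.8, 44.4]
eef_rot: [0.0, 0.226, 0.974, 0.0]
contact_force: [0.6, -0.4, 0.4]
grip_width: 0.653
clock: 13.45
position: [448.5, -198.2, 250.2]
eef_rot: [0.006, 0.226, 0.974, 0.0]
contact_force: [1.0, -0.7, -0.1]
grip_width: 0.652
(array([15.5 , 30.43,  1.61]), array([[-0.898,  0.44 ,  0.007],
       [ 0.44 ,  0.898, -0.001],
       [-0.006,  0.002, -1.   ]]))
```

View pics/wr7.png

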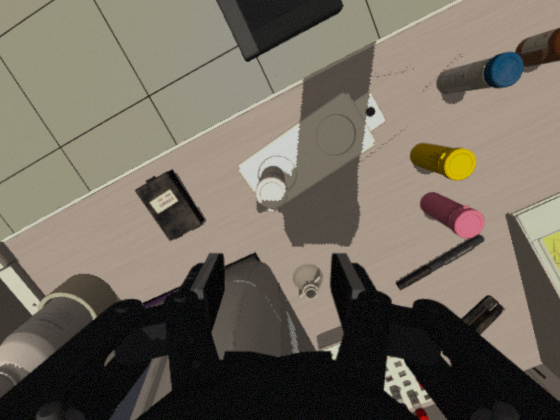

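w2 stands in the short tray's well, with its base at about (276,178). Now the brown bottle, gripped by the cap.

```bash
python3 -m pendant '[1.94,3.8,0,0,1.94,3.8,0,0,1.94,3.8,0,0,1.94,3.8,0,0,1.94,3.8,0,0,1.94,3.8,0,0,1.94,3.8,0,0,1.94,3.8,0,0,0,0,0,0,0,0,4,0,0,0,4,0,0,0,0,0]' 0.6
python3 - <<'E'
from h import *
c=grab("wrist"); print(delta([442,144,60]))
print((proj(c,[442,144,92])-100)*1.6)
cv2.imwrite("pics/wr8.png",cv2.resize(c["img"][100:420,100:460,::-1],None,fx=1.6,fy=1.6))
E
```

```text
clock: 14.75
position: [435.6, 142.1, 159.2]
eef_rot: [-0.005, 0.226, 0.974, -0.004]
contact_force: [-1.5, -0.3, -0.2]
grip_width: 0.601
(array([-0.38,  0.36, 10.18]), array([[-0.898,  0.441, -0.007],
       [ 0.441,  0.898, -0.004],
       [ 0.005, -0.006, -1.   ]]))
[295.36 209.12]
```

View pics/wr8.png

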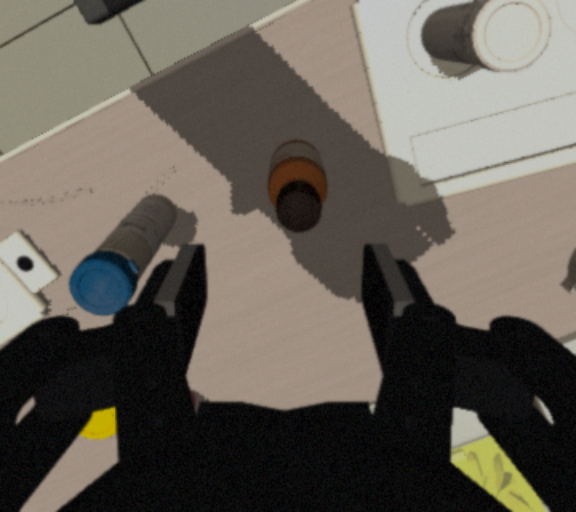

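The brown cap is at crop (299,208), predicted (295,209). Descending with a small correction.

```bash
python3 -m pendant '[-0.3,0.5,4,0,0,0,3,0,0,0,2,0,0,0,1,0,0,0,0,0,0,0,0,0]' 
python3 -m pendant '[0,0,0,0,0,0,0,0,0,0,0,0,0,0,0,0,0,0,0,0,0,0,0,0,0,0,0,0]' 0.05 50
python3 -m pendant '[0,0,-1,0,0,0,-3,0,0,0,-4,0,0,0,-4,0,0,0,-4,0,0,0,-2,0,0,0,0,0]'
python3 - <<'E'
from h import *
print(delta([431,-106,231]))
E
```

```text
clock: 15.4
position: [446.1, 147.8, 65.6]
eef_rot: [0.001, 0.226, 0.974, 0.001]
contact_force: [-0.5, -0.3, -0.1]
grip_width: 0.6
clock: 16.1
position: [445.4, 146.7, 65.6]
eef_rot: [0.0, 0.226, 0.974, -0.0]
contact_force: [-1.7, -4.0, 8.3]
grip_width: 0.249
clock: 16.8
position: [446.8, 148.5, 248.3]
eef_rot: [0.003, 0.226, 0.974, 0.003]
contact_force: [0.1, 0.0, 0.1]
grip_width: 0.251
(array([ -9.77, -23.56,   1.62]), array([[-0.898,  0.44 ,  0.007],
       [ 0.44 ,  0.898,  0.004],
       [-0.005,  0.006, -1.   ]]))
```

```bash
python3 -m pendant '[-1.63,-3.93,0,0,-1.63,-3.93,0,0,-1.63,-3.93,0,0,-1.63,-3.93,0,0,-1.63,-3.93,0,0,-1.63,-3.93,0,0,0,0,0,0,0,0,4,0,0,0,4,0,0,0,4,0,0,0,1.7,0,0,0,0,0]'
python3 - <<'E'
from h import *
c=grab("wrist"); print(delta([431.5,-105.5,71]))
print((proj(c,[431.5,-105.5,10])-100)*1.6)
cv2.imwrite("pics/wr9.png",cv2.resize(c["img"][100:420,100:460,::-1],None,fx=1.6,fy=1.6))
E
```

```text
clock: 18.0
position: [426.4, -106.2, 104.6]
eef_rot: [-0.003, 0.226, 0.974, -0.001]
contact_force: [-0.0, -0.5, -0.9]
grip_width: 0.245
(array([-0.3 ,  0.26,  3.52]), array([[-0.898,  0.44 , -0.004],
       [ 0.44 ,  0.898,  0.   ],
       [ 0.003, -0.001, -1.   ]]))
[290.08 189.76]
```

View pics/wr9.png

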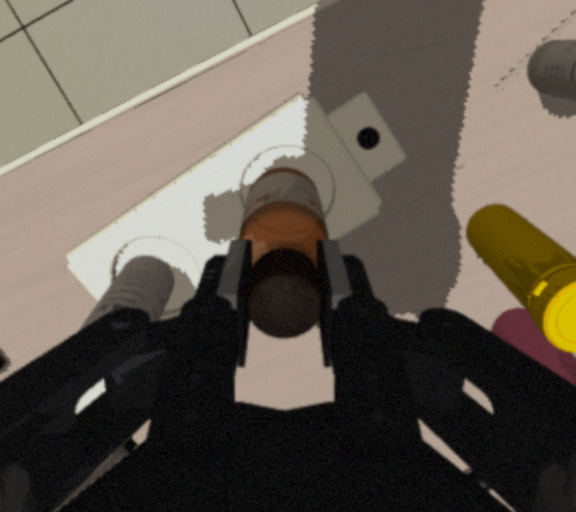

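The well centre is at crop (288,190), as predicted (290,190). Lowering the bottle.

```bash
python3 -m pendant '[-0.3,0.1,1,0,0,0,1,0,0,0,0.8,0,0,0,0.4,0,0,0,0,0,0,0,0,0]'
python3 -m pendant '[0,0,0.1,0,0,0,0,0,0,0,0,0,0,0,0,0,0,0,0,0]' 0.5
python3 -m pendant '[0,0,-1,0,0,0,-3,0,0,0,-4,0,0,0,-4,0,0,0,-4,0,0,0,-2,0,0,0,0,0,0,0,0,0]'
python3 - <<'E'
from h import *
print(delta([434,44.5,231]))
E
```

```text
clock: 18.65
position: [432.2, -107.7, 75.4]
eef_rot: [0.0, 0.226, 0.974, 0.0]
contact_force: [-1.0, -0.7, -0.2]
grip_width: 0.247
clock: 19.15
position: [432.2, -107.6, 74.4]
eef_rot: [0.0, 0.226, 0.974, 0.0]
contact_force: [0.3, -0.6, 0.4]
grip_width: 0.5
clock: 19.95
position: [431.9, -107.5, 254.6]
eef_rot: [0.0, 0.226, 0.974, 0.0]
contact_force: [0.4, 0.1, -0.4]
grip_width: 0.5
(array([ 6.51, 13.74,  2.36]), array([[-0.898,  0.44 ,  0.001],
       [ 0.44 ,  0.898,  0.   ],
       [-0.001,  0.001, -1.   ]]))
```

```bash
python3 -m pendant '[1.63,3.43,0,0,1.63,3.43,0,0,1.63,3.43,0,0,1.63,3.43,0,0,0,0,0,0,0,0,4,0,0,0,3,0,0,0,0,0,0,0,0,0]' 0.65
python3 - <<'E'
from h import *
c=grab("wrist"); print(delta([434,44.5,42]), proj(c,[434,44.5,104]))
hsv=cv2.cvtColor(c["img"],cv2.COLOR_RGB2HSV); m=((hsv[...,1]>110)&(hsv[...,0]>95)&(hsv[...,0]<125)&(hsv[...,2]>40)).astype(np.uint8)
k=max(cv2.findContours(m,0,2)[0],key=cv2.contourArea); (u,v),rad=cv2.minEnclosingCircle(k);print(u,v,rad,cv2.contourArea(k),onz(c,u,v,100))
def chk(n,u,v): pass
t=grab("top"); cv2.imwrite("pics/top8.png",cv2.resize(t["img"][170:300,100:400,::-1],None,fx=2.6,fy=2.6,interpolation=cv2.INTER_CUBIC))
E
```

```text
clock: 20.85
position: [433.5, 43.5, 183.9]
eef_rot: [-0.001, 0.226, 0.974, -0.001]
contact_force: [0.2, 1.0, -0.3]
grip_width: 0.652
(array([ 0.07,  0.05, 14.28]), array([[-0.898,  0.441,  0.   ],
       [ 0.441,  0.898, -0.   ],
       [-0.   , -0.   , -1.   ]])) [279.2 218.7]
278.91265869140625 215.13319396972656 19.564111709594727 956.5 [432.4  45.  100. ]
```

Blue confirmed at (434,45). Grasping it.

```bash
python3 -m pendant '[0.05,0.05,4,0,0,0,4,0,0,0,4,0,0,0,2.1,0,0,0,0,0,0,0,0,0]' 
python3 -m pendant '[0,0,0,0,0,0,0,0,0,0,0,0,0,0,0,0,0,0,0,0,0,0,0,0]' 0.15 35
python3 -m pendant '[0,0,-1,0,0,0,-3,0,0,0,-4,0,0,0,-4,0,0,0,-4,0,0,0,-4,0,0,0,0,0,0,0,0,0]'
python3 - <<'E'
from h import *
print(delta([425,351,251]))
E
```

```text
clock: 21.55
position: [435.0, 45.0, 44.4]
eef_rot: [0.001, 0.226, 0.974, 0.0]
contact_force: [-1.1, 0.2, 1.5]
grip_width: 0.649
clock: 22.15
position: [435.1, 45.3, 44.9]
eef_rot: [0.001, 0.226, 0.974, 0.001]
contact_force: [-2.0, 0.2, 7.5]
grip_width: 0.316
clock: 22.95
position: [434.0, 45.1, 244.7]
eef_rot: [0.001, 0.226, 0.974, 0.001]
contact_force: [-0.6, -0.2, -1.6]
grip_width: 0.314
(array([14.27, 27.08, -0.59]), array([[-0.898,  0.44 ,  0.003],
       [ 0.44 ,  0.898,  0.001],
       [-0.002,  0.003, -1.   ]]))
```

```bash
python3 -m pendant '[2.04,3.87,0,0,2.04,3.87,0,0,2.04,3.87,0,0,2.04,3.87,0,0,2.04,3.87,0,0,2.04,3.87,0,0,2.04,3.87,0,0,0,0,0,0,0,0,4,0,0,0,4,0,0,0,4,0,0,0,3,0]'
python3 - <<'E'
from h import *
c=grab("wrist"); print(delta([425.5,351,50]))
print((proj(c,[425.5,351,10])-100)*1.6)
cv2.imwrite("pics/wr10.png",cv2.resize(c["img"][100:420,100:460,::-1],None,fx=1.6,fy=1.6))
E
```

```text
clock: 24.15
position: [423.1, 348.6, 89.7]
eef_rot: [-0.001, 0.226, 0.974, -0.002]
contact_force: [0.1, 0.5, -0.1]
grip_width: 0.313
(array([-0.23,  0.63,  3.56]), array([[-0.898,  0.441, -0.009],
       [ 0.441,  0.898, -0.009],
       [ 0.004, -0.012, -1.   ]]))
[291.52 192.  ]
```

View pics/wr10.png

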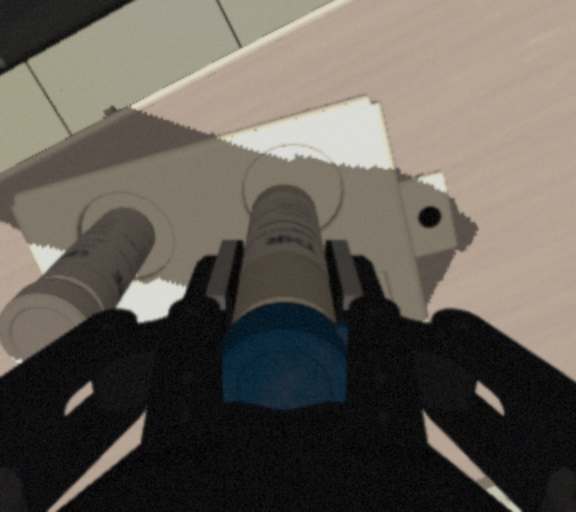

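The well is at crop (292,191), as predicted. Lowering.

```bash
python3 -m pendant '[0,0,0,0,0,0,1.5,0,0,0,1.5,0,0,0,0,0,0,0,0,0]'
```

```text
clock: 24.7
position: [425.0, 351.1, 63.8]
eef_rot: [0.0, 0.226, 0.974, 0.0]
contact_force: [-0.1, 0.4, -0.5]
grip_width: 0.312
```

Now lower 13 mm more, release and retreat.

```bash
python3 -m pendant '[0,0,0.8,0,0,0,0.5,0,0,0,0,0,0,0,0,0]'
python3 -m pendant '[0,0,0,0,0,0,0,0,0,0,0,0,0,0,0,0]' 0.6
python3 -m pendant '[0,0,-1,0,0,0,-3,0,0,0,-4,0,0,0,-4,0,0,0,-4,0,0,0,-4,0,0,0,0,0,0,0,0,0]'
python3 - <<'E'
from h import *
t=grab("top"); im=t["img"]
v=cv2.cvtColor(im,cv2.COLOR_RGB2HSV)[...,2]; q=np.zeros_like(v); q[148:172,265:338]=(v[148:172,265:338]<75)*255
k=max(cv2.findContours(q,0,cv2.CHAIN_APPROX_NONE)[0],key=cv2.contourArea)
p=np.array([onz(t,float(a),float(b),10)[:2] for a,b in k[:,0]],np.float32); print(cv2.minAreaRect(p),cv2.boxPoints(cv2.minAreaRect(p)).round(), "line",cv2.fitLine(p,2,0,.01,.01).ravel())
print(delta([664,-41,231])); 
cv2.imwrite("pics/top9.png",cv2.resize(im[140:300,95:400,::-1],None,fx=2.6,fy=2.6,interpolation=cv2.INTER_CUBIC))
E
```

```text
clock: 25.1
position: [424.8, 351.0, 50.2]
eef_rot: [-0.0, 0.226, 0.974, -0.0]
contact_force: [0.2, -0.0, -0.6]
grip_width: 0.312
clock: 25.5
position: [424.9, 351.1, 50.4]
eef_rot: [0.0, 0.226, 0.974, 0.0]
contact_force: [-0.5, -0.3, -0.0]
grip_width: 0.602
clock: 26.3
position: [425.1, 351.3, 251.9]
eef_rot: [0.001, 0.226, 0.974, 0.001]
contact_force: [0.1, -0.2, -0.5]
grip_width: 0.601
((664.6165161132812, -40.403839111328125), (14.271650314331055, 135.9940185546875), 9.631623268127441) [[ 646.   25.]
 [ 669. -109.]
 [ 683. -106.]
 [ 660.   28.]] line [ 1.6293603e-01 -9.8663664e-01  6.6473279e+02 -3.9867226e+01]
(array([-38.75, -24.63,   1.94]), array([[-0.898,  0.44 ,  0.   ],
       [ 0.44 ,  0.898,  0.   ],
       [-0.   ,  0.   , -1.   ]]))
```

View pics/top9.png

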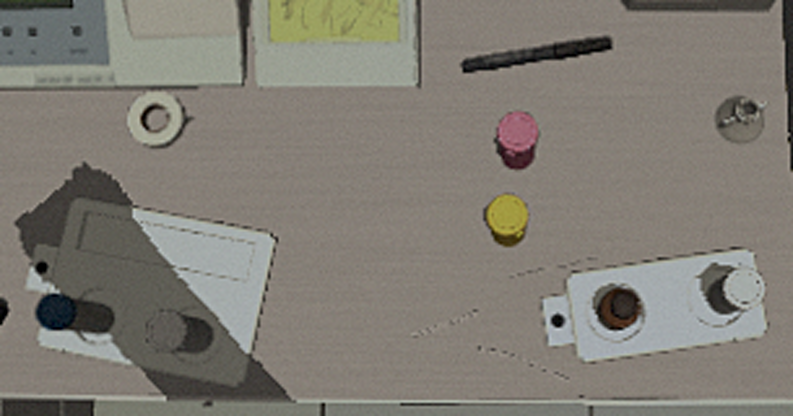

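All four stand in their wells in the top view: blue base about (100,318), w1 (190,332), brown (618,310), w2 (720,293) in crop pixels. For the marker, centre (664.6,-40.4) with its axis at 99.4°, I need a tool turn of about +0.95 rad.

```bash
python3 -m pendant '[-3.88,-2.46,0,0,-3.88,-2.46,0,0,-3.88,-2.46,0,0,-3.88,-2.46,0,0,-3.88,-2.46,0,0,-3.88,-2.46,0,0,-3.88,-2.46,0,0,-3.88,-2.46,0,0,-3.88,-2.46,0,0,-3.88,-2.46,0,0,0,0,0,0]' 0.5
python3 -m pendant '[0,0,0,0.136,0,0,0,0.136,0,0,0,0.136,0,0,0,0.136,0,0,0,0.136,0,0,0,0.136,0,0,0,0.136,0,0,0,0,0,0,0,0]'
python3 - <<'E'
from h import *
d,R=delta([664.6,-40.4,7]); print(d,R, np.degrees(np.arctan2(R[1,1],R[0,1])), r.get_state()["joint_positions"].round(2))
c=grab("wrist"); hsv=cv2.cvtColor(c["img"],cv2.COLOR_RGB2HSV)
print(proj(c,[664.6,-40.4,10]),[proj(c,p) for p in([676,-109,10],[653,28,10])])
cv2.imwrite("pics/wr11.png",c["img"][:,:,::-1])
v=hsv[...,2]; cc=proj(c,[664.6,-40.4,10]).astype(int); print(v[cc[1]-150:cc[1]+100:10, cc[0]-60:cc[0]+60:8])
E
```

```text
clock: 27.45
position: [665.5, -49.4, 247.9]
eef_rot: [-0.001, 0.231, 0.973, -0.003]
contact_force: [0.7, -0.6, -0.3]
grip_width: 0.498
clock: 28.35
position: [664.2, -40.1, 249.0]
eef_rot: [-0.001, 0.646, 0.763, -0.001]
contact_force: [0.6, -0.3, -0.5]
grip_width: 0.502
[-0.04  0.09 24.2 ] [[-0.166  0.986 -0.002]
 [ 0.986  0.166 -0.   ]
 [ 0.    -0.002 -1.   ]] 9.556527613948674 [-0.32  0.5   0.47  1.57 -0.24  1.13  0.37]
[278. 180.] [array([277.9, 229.7]), array([278.1, 125.1])]
[[174 175 177 175 177 175 176 198 203 204 202 205 204 198 203]
 [176 174 179 178 176 180 175 202 202 204 201 204 204 202 201]
 [177 173 179 176 176 179 180 205 202 205 200 179 205 202 204]
 [175 177 176 176 177 174 177 203 202 200 201 205 204 202 195]
 [178 177 178 176 175 171 177 201 202 202 204 203 201 201 196]
 [ 87  88 144 178 178 176 185 204 199 201 202 199 196 181 185]
 [ 88  87  88  87  89 174 168 121 177 180 171 199 201 202 201]
 [ 87  88  86  87  86  87  89  90 175 179 176 177 174 136  74]
 [ 87  83  88  85  89  85  88  88  86  85 108 174 176 179 176]
 [ 89  88  87  90  87  87  85  86  92  90  90  
[... 261 characters left out ...]
1  90]
 [178 176 173 177 178 177 176  75  27  85  88  89  86  86  87]
 [179 177 176 173 174 179 178  78  34  87  87  88  87  88  92]
 [175 174 178 176 175 179 180 154  51 177 175  87  89  87  86]
 [180 171 179 174 178 177 176 121  47 179 176 176 179 112  87]
 [173 178 177 178 179 179 176 120  44 182 176 178 176 179 177]
 [176 177 178 177 180 177 178 149  42 178 178 175 176 178 176]
 [179 173 174 175 177 178 178 174 134 174 176 176 177 176 174]
 [178 172 171 174 176 180 179 179 173 173 175 130 147 172 173]
 [177 162 159 176 175 176 177 173 178 178 103 138 102  74  76]
 [134  61  15 178 178 178 176 177 176 177 100 119 213   7  55]
 [ 59  21  11 173 176 177 176 177 176 177 172 183 216   6  50]]
```

Run:
```python
from h import *
c=grab("wrist"); v=cv2.cvtColor(c["img"],cv2.COLOR_RGB2HSV)[...,2]
q=np.zeros_like(v); q[115:250,255:305]=(v[115:250,255:305]<62)*255
k=max(cv2.findContours(q,0,cv2.CHAIN_APPROX_NONE)[0],key=cv2.contourArea)
p=np.array([onz(c,float(a)+.0,float(b),9)[:2] for a,b in k[:,0]],np.float32); print(k.reshape(-1,2).min(0),k.reshape(-1,2).max(0),cv2.minAreaRect(p),cv2.fitLine(p,2,0,.01,.01).ravel()); d,R=delta([664.6,-40.4,7]); print(d)
```

```text
[275 125] [284 228] ((666.718994140625, -39.18965148925781), (12.105088233947754, 136.99359130859375), 9.443419456481934) [ 1.6115294e-01 -9.8692942e-01  6.6605621e+02 -3.7436405e+01]
[-1.000e-02  3.000e-02  2.426e+01]
```

Marker re-measured at (666.5,-39.3), aligned with the jaws. Descending in stages.

```bash
python3 -m pendant '[0.1,0.18,4,0,0,0,4,0,0,0,4,0,0,0,4,0,0,0,3.5,0,0,0,2.5,0,0,0,0,0,0,0,0,0]' 0.4
```

```text
clock: 29.25
position: [666.7, -39.6, 30.6]
eef_rot: [-0.0, 0.647, 0.762, -0.0]
contact_force: [0.8, 0.1, 0.2]
grip_width: 0.404
```

```bash
python3 -m pendant '[0,0,1.2,0,0,0,0.9,0,0,0,0.3,0,0,0,0,0,0,0,0,0]'
python3 -m pendant '[0,0,0,0,0,0,0,0,0,0,0,0,0,0,0,0,0,0,0,0,0,0,0,0]' 0 30
python3 -m pendant '[0,0,-0.5,0,0,0,-1,0,0,0,-2,0,0,0,-3,0,0,0,0,0,0,0,0,0]'
python3 - <<'E'
from h import *
print(delta([490,293.5,11.5]))
E
```

```text
clock: 29.75
position: [666.7, -39.3, 6.6]
eef_rot: [0.0, 0.647, 0.762, 0.0]
contact_force: [0.5, -0.3, -0.4]
grip_width: 0.4
clock: 30.35
position: [667.0, -39.4, 6.8]
eef_rot: [0.0, 0.647, 0.762, 0.0]
contact_force: [0.3, 0.6, 5.0]
grip_width: 0.159
clock: 30.95
position: [666.9, -39.2, 72.3]
eef_rot: [0.0, 0.647, 0.762, 0.001]
contact_force: [0.0, -0.3, -0.8]
grip_width: 0.159
(array([ 35.7 , -12.06,   6.07]), array([[-0.162,  0.987,  0.001],
       [ 0.987,  0.162,  0.   ],
       [ 0.   ,  0.002, -1.   ]]))
```

Gripped (0.159 → 13.5 mm). Lifting and carrying it to the slot.

```bash
python3 -m pendant '[0,0,-4.4,0,0,0,-4.4,0,0,0,-4.4,0,0,0,-4.4,0,4.48,-1.51,0,0,4.48,-1.51,0,0,4.48,-1.51,0,0,4.48,-1.51,0,0,4.48,-1.51,0,0,4.48,-1.51,0,0,4.48,-1.51,0,0,4.48,-1.51,0,0]'
python3 -m pendant '[0,0,0,0.113,0,0,0,0.113,0,0,0,0.113,0,0,0,0,0,0,4,0,0,0,4,0,0,0,4,0,0,0,2,0,0,0,0,0,0,0,0,0]'
python3 - <<'E'
from h import *
d,R=delta([489.5,294.5,11.5]); print(d,np.degrees(np.arctan2(R[1,1],R[0,1])),r.get_state()["joint_positions"].round(2))
c=grab("wrist"); o=np.array([489.5,294.5]);e=np.array([.174,.985]);ex=np.array([.985,-.174])
print([((proj(c,[*(o+a*ex+b*e),10])-100)*1.6).round().tolist() for a,b in((-17,-80),(17,-80),(17,80),(-17,80),(0,0))])
cv2.imwrite("pics/wr12.png",cv2.resize(c["img"][20:420,60:500,::-1],None,fx=1.5,fy=1.5))
print([((proj(c,[*(o+a*ex+b*e),10])-[60,20])*1.5).round().tolist() for a,b in((-17,-80),(17,-80),(17,80),(-17,80),(0,0))])
E
```

```text
clock: 32.15
position: [487.3, 296.0, 246.3]
eef_rot: [-0.0, 0.647, 0.762, -0.001]
contact_force: [0.3, 0.0, -0.3]
grip_width: 0.156
clock: 33.15
position: [489.3, 294.5, 107.3]
eef_rot: [0.0, 0.766, 0.643, -0.0]
contact_force: [0.4, -0.2, 1.2]
grip_width: 0.153
[0.01 0.02 9.58] -10.017934474332383 [-0.9   0.51  0.39  1.91 -0.27  0.77 -0.54]
[[255.0, 310.0], [313.0, 310.0], [320.0, 20.0], [249.0, 20.0], [284.0, 178.0]]
[[299.0, 410.0], [354.0, 410.0], [360.0, 139.0], [294.0, 139.0], [327.0, 287.0]]
```

View pics/wr12.png

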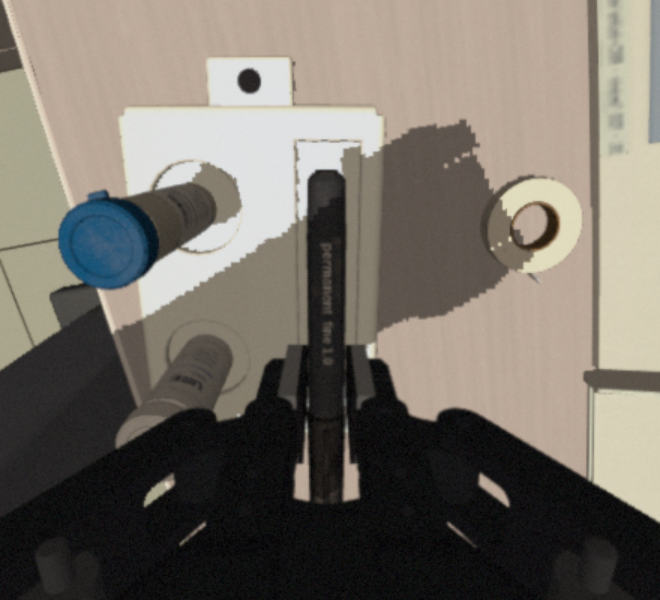

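The slot's far end is at (296–361,140), predicted (294–360,139), and the marker is centred and parallel. Blue and w1 stand in their wells. Lowering in stages with force checks.

```bash
python3 -m pendant '[0,0,3,0,0,0,2,0,0,0,2,0,0,0,0.8,0,0,0,0,0,0,0,0,0]'
python3 - <<'E'
from h import *
print(delta([489.5,294.5,11.5])[0])
c=grab("wrist"); e=np.array([.174,.985]); p=np.array(r.get_state()["position"])
print("tip expected",proj(c,[*(p[:2]+70*e),p[2]+3]))
v=cv2.cvtColor(c["img"],cv2.COLOR_RGB2HSV)[...,2]; print(v[60:200:5,274:284:3].mean(1).round().tolist())
E
```

```text
clock: 33.8
position: [490.1, 295.2, 30.6]
eef_rot: [0.0, 0.766, 0.642, 0.001]
contact_force: [0.5, 0.7, -0.5]
grip_width: 0.155
[-0.08 -0.05  1.91]
tip expected [278.  129.2]
[179.0, 178.0, 178.0, 176.0, 210.0, 218.0, 220.0, 218.0, 219.0, 219.0, 204.0, 217.0, 219.0, 217.0, 155.0, 42.0, 50.0, 53.0, 54.0, 36.0, 29.0, 26.0, 27.0, 26.0, 30.0, 49.0, 52.0, 45.0]
```

```bash
python3 -m pendant '[-0.05,-0.05,1,0,0,0,0.6,0,0,0,0.2,0,0,0,0,0,0,0,0,0]'
```

```text
clock: 34.35
position: [488.6, 294.3, 11.1]
eef_rot: [0.0, 0.767, 0.642, -0.0]
contact_force: [0.0, 0.5, 0.7]
grip_width: 0.158
```

```bash
python3 -m pendant '[0,0,0,0,0,0,0,0,0,0,0,0,0,0,0,0]' 0.32
python3 -m pendant '[0,0,-1,0,0,0,-2,0,0,0,-4,0,0,0,-4,0,0,0,-4,0,0,0,-4,0,0,0,-2,0,0,0,0,0,0,0,0,0]'
python3 - <<'E'
from h import *
c=grab("wrist","pics/wrf.png"); v=cv2.cvtColor(c["img"],cv2.COLOR_RGB2HSV)[...,2]
o=np.array([489.5,294.5]);e=np.array([.174,.985]);ex=np.array([.985,-.174])
cc=proj(c,[*o,14]); q=np.zeros_like(v); u0,v0=(cc-[30,80]).astype(int);u1,v1=(cc+[30,80]).astype(int)
q[v0:v1,u0:u1]=(v[v0:v1,u0:u1]<55)*255
k=max(cv2.findContours(q,0,cv2.CHAIN_APPROX_NONE)[0],key=cv2.contourArea)
p=np.array([onz(c,float(a),float(b),12)[:2] for a,b in k[:,0]],np.float32); R=cv2.minAreaRect(p); d=np.array(R[0])-o
print("marker",R,"off slot x,y",(d@ex).round(1),(d@e).round(1))
# cap-vs-base checks in wrist and top views
t=grab("top"); h=cv2.cvtColor(t["img"],cv2.COLOR_RGB2HSV)
def blob(c,h,m,X,rad):
    u,w=proj(c,X).astype(int); q=np.zeros(m.shape,np.uint8); q[max(w-rad,0):w+rad,u-rad:u+rad]=m[max(w-rad,0):w+rad,u-rad:u+rad]
    k=cv2.findContours(q,0,2)[0]; 
    if not k: return None
    k=max(k,key=cv2.contourArea);(a,b),R=cv2.minEnclosingCircle(k); return round(a,1),round(b,1),round(R,1),onz(c,a,b,X[2])
hw=cv2.cvtColor(c["img"],cv2.COLOR_RGB2HSV)
B=lambda h:(h[...,1]>110)&(h[...,0]>95)&(h[...,0]<125)&(h[...,2]>30)
print("blue wrist",blob(c,hw,B(hw),[425,351,106],40),"top",blob(t,h,B(h),[425,351,106],16))
print("brown cap top",proj(t,[431.5,-105.5,96]),blob(t,h,h[...,2]<55,[431.5,-105.5,96],7))
print("w2 cap top",proj(t,[444,-196,94]),"w1 cap top",proj(t,[410.5,263,94]),"w1 wr",proj(c,[410.5,263,94]))
cv2.imwrite("pics/topf.png",t["img"][:,:,::-1])
print(r.get_state()["position"],r.get_state()["contact_force"])
E
```

```text
clock: 34.75
position: [488.6, 294.3, 11.3]
eef_rot: [0.0, 0.767, 0.642, 0.0]
contact_force: [0.2, -1.5, -0.6]
grip_width: 0.318
clock: 35.65
position: [488.3, 294.3, 221.7]
eef_rot: [-0.0, 0.767, 0.642, 0.0]
contact_force: [-0.0, 0.1, -1.0]
grip_width: 0.317
marker ((485.8904724121094, 283.0509338378906), (114.45796966552734, 12.404990196228027), 80.23118591308594) off slot x,y -1.6 -11.9
blue wrist (193.7, 154.5, 18.1, array([424.8, 352.3, 106. ])) top (115.7, 259.5, 6.9, array([422.9, 350. , 106. ]))
brown cap top [333.9 256.8] (332.7, 257.0, 7.0, array([ 431.1, -103.1,   96. ]))
w2 cap top [377.3 250.8] w1 cap top [157.6 266.2] w1 wr [205.8 245.2]
[487.70410945 293.90483697 220.18358354] [-0.51411979 -0.97017323 -0.54594521]
```

The blue and brown caps sit within 3 mm of their targets. The marker blob is cut short (114 of 140 mm), so I'm checking its ends, and the white vials' tilt, numerically.

Run:
```python
from h import *
c=grab("wrist"); v=cv2.cvtColor(c["img"],cv2.COLOR_RGB2HSV)[...,2]
o=np.array([489.5,294.5]);e=np.array([.174,.985]);ex=np.array([.985,-.174])
S=lambda im,c,X:int(im[tuple(proj(c,X).round().astype(int)[::-1])])
for a in(-4,0,4): print(a,[(b,S(v,c,[*(o+a*ex+b*e),13])) for b in range(-90,91,6)])
def caps(c,nm,X):
    h=cv2.cvtColor(c["img"],cv2.COLOR_RGB2GRAY)
    u,w=proj(c,X).astype(int); print(nm,proj(c,X),"base",proj(c,[X[0],X[1],4])); print(h[w-12:w+13:2,u-14:u+16:2])
t=grab("top"); caps(t,"w2 top",[444,-196,94]); s=grab("scene"); caps(s,"w2 scene",[444,-196,94])
w=cv2.imread("pics/wr7.png")
```

```text
-4 [(-90, 211), (-84, 209), (-78, 119), (-72, 143), (-66, 48), (-60, 24), (-54, 27), (-48, 21), (-42, 25), (-36, 31), (-30, 30), (-24, 25), (-18, 25), (-12, 27), (-6, 26), (0, 30), (6, 26), (12, 24), (18, 19), (24, 28), (30, 37), (36, 34), (42, 66), (48, 43), (54, 52), (60, 56), (66, 41), (72, 210), (78, 207), (84, 213), (90, 212)]
0 [(-90, 211), (-84, 212), (-78, 116), (-72, 134), (-66, 49), (-60, 29), (-54, 6), (-48, 23), (-42, 23), (-36, 24), (-30, 24), (-24, 20), (-18, 20), (-12, 26), (-6, 28), (0, 28), (6, 52), (12, 43), (18, 51), (24, 53), (30, 53), (36, 59), (42, 87), (48, 56), (54, 54), (60, 53), (66, 45), (72, 210), (78, 206), (84, 212), (90, 212)]
4 [(-90, 212), (-84, 208), (-78, 116), (-72, 200), (-66, 56), (-60, 43), (-54, 24), (-48, 20), (-42, 25), (-36, 8), (-30, 19), (-24, 14), (-18, 18), (-12, 28), (-6, 26), (0, 33), (6, 27), (12, 33), (18, 27), (24, 28), (30, 32), (36, 35), (42, 32), (48, 46), (54, 42), (60, 79), (66, 104), (72, 211), (78, 202), (84, 211), (90, 212)]
w2 top [377.3 250.8] base [369.6 254.2]
[[160 170 175 177 177 180 175 177 172 175 177  94 132 130 126
[... 920 characters left out ...]
4 144]
 [145 145 144 144 145 145 145 145 145 145 144 144 144 145 144]
 [145 145 144 145 144 144 145 144 145 145 145 145 144 144 144]
 [145 144 146 144 144 143 150 151 164 154 150 145 145 145 145]
 [145 144 144 145 144 153 181 186 197 195 187 162 144 143 145]
 [145 144 145 145 147 177 194 198 201 201 198 189 154 144 145]
 [144 144 144 144 147 181 194 201 200 200 200 196 170 142 144]
 [161 146 143 144 137 165 187 197 200 199 191 189 162 141 145]
 [198 181 156 145 132 126 179 195 200 198 180 171 133 143 144]
 [203 203 197 180 146  96 122 152 165 159 142 112 127 145 144]
 [203 203 203 204 176  91  99 108 114 108 103  96 134 145 145]
 [203 203 203 204 180  93  99 100  97  96 100  92 135 144 144]]
```

The marker spans -69 to +69 mm along the slot, so it is centred. Now the w2 cap and body edges, for tilt.

Run:
```python
from h import *
s=grab("scene"); g=cv2.cvtColor(s["img"],cv2.COLOR_RGB2GRAY)
print("w2 cap scene->",onz(s,316.5,265.5,94)); t=grab("top"); print("w2 cap top->",onz(t,380,251,94))
for z in(80,60,40,20,8): print(z,proj(s,[446,-200,z]),proj(t,[446,-200,z]))
for y in range(266,300,3): print(y,g[y,300:334].tolist())
gt=cv2.cvtColor(t["img"],cv2.COLOR_RGB2GRAY)
for y in range(240,266,2): print(y,gt[y,356:394].tolist())
```

```text
w2 cap scene-> [ 445.8 -203.9   94. ]
w2 cap top-> [ 443.6 -201.6   94. ]
80 [314.7 268.8] [377.9 250.4]
60 [314.2 274.9] [376.  251.2]
40 [313.6 280.7] [374.3 252. ]
20 [313.1 286.5] [372.6 252.8]
8 [312.8 289.8] [371.6 253.2]
266 [144, 144, 144, 144, 145, 144, 145, 147, 162, 181, 189, 195, 199, 201, 200, 200, 200, 199, 200, 199, 197, 195, 191, 170, 147, 141, 144, 144, 144, 144, 144, 144, 145, 145]
269 [172, 159, 148, 144, 143, 143, 142, 134, 126, 147, 176, 186, 190, 197, 200, 201, 200, 199, 193, 183, 183, 184, 173, 149, 141, 143, 145, 145, 145, 145, 144, 144, 144, 144]
272 [204, 203, 201, 198, 190, 181, 168, 146, 111, 97, 106, 123, 139, 152, 161, 165, 163, 159, 152, 143, 128, 113, 111, 127, 140, 144, 145, 145, 144, 144, 144, 144, 144, 144]
275 [204, 204, 204, 204, 203, 204, 202, 180, 130, 94, 94, 97, 97, 101, 105, 101, 99, 99, 100, 103, 96, 93, 109, 135, 144, 144, 145, 144, 145, 144, 145, 144, 144, 143]
278 [203, 203, 202, 204, 204, 204, 200, 175, 122, 88, 93, 103, 107, 107, 107, 104, 104, 105, 102, 97, 89, 92, 116, 137, 143, 145, 145, 144, 145, 145, 144, 144, 144, 144]
281 [204, 2
[... 2938 characters left out ...]
4, 126, 53, 41, 51, 56, 61, 60, 48, 48, 48, 52, 100, 165, 171, 173, 139, 169, 172, 176, 176, 169, 125, 133, 130, 134, 134]
260 [178, 175, 174, 175, 171, 175, 174, 175, 177, 175, 175, 174, 180, 183, 167, 111, 62, 61, 67, 88, 119, 190, 191, 151, 146, 181, 178, 179, 175, 174, 177, 177, 180, 108, 130, 132, 131, 128]
262 [176, 173, 176, 169, 175, 175, 174, 153, 164, 176, 181, 175, 173, 176, 180, 175, 177, 179, 183, 177, 180, 97, 91, 177, 176, 178, 176, 174, 173, 175, 173, 176, 182, 134, 133, 135, 137, 132]
264 [176, 172, 175, 173, 174, 176, 174, 180, 173, 169, 137, 152, 172, 175, 170, 176, 171, 178, 122, 110, 151, 178, 176, 175, 173, 172, 173, 172, 176, 177, 172, 171, 176, 174, 86, 131, 129, 132]
```

w2 is upright: its body edge slope matches a vertical line, and its base is about 6 mm off the well centre, inside the well. The arm is clear at z ≈ 220. Handing in.

```bash
python3 -c "
from station import r
print(r.job_done(), r.get_state()['clock'])"
```

```text
the job is handed in; nothing more can be done
the job is handed in; nothing more can be done
```

I made up both kits and handed the job in at about 36 s of the 115 s; no verdict came back.

**Long tray**
- The marker lies centred in the slot, spanning about ±69 mm along it and about 2 mm off sideways.
- The blue-capped vial stands in the tab-end well, its cap within about 3 mm of the target.
- A white vial stands upright in the other well, judged by eye in the wrist view.

**Short tray**
- The brown bottle stands in the tab-end well, its cap within about 3 mm.
- The other white vial is upright, with its base about 4 to 7 mm off the well centre. That is inside the well and within the 15 mm limit.

**Disagreements**
- **Marker:** one colour-mask reading put it 12 mm off lengthwise. It had only picked up 114 mm of the barrel, and a brightness profile along the slot showed it centred.
- **Brown bottle:** the first position estimate was about 10 mm out and was corrected before the grasp.
- **Camera views:** the wrist view put the vial caps about 5 mm from where the other two cameras did. I used values in between.

The slide case, tape roll and funnel were never approached, but I did not re-measure their positions at the end. The readings at the end of each move stayed at or below about 10 N.

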